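Fetch the corrector magnet from its covered case

ROBOT

A 7-joint arm with a two-finger parallel gripper is mounted at the origin on the work surface. World frame = base frame: x ahead of the robot, y to its left, z up, the work surface at z = 0. Lengths are in m, angles in rad, forces in N, time in s.
With the tool pointing down it reaches from about 0.4 to 0.875 m from the base axis. Payload 4.4 kg.
Tool frame: the origin (TCP) lies on the centre line of the jaws, within the pads' length; the fingertips stand 8 mm ahead of it and the grasp point (between the pads) lies 11 mm behind it; z points along the fingers, y is the direction in which the jaws open and shut (so a half turn about z gives the same grasp; the last joint's range is limited). The gripper opens to 85 mm and grips with 20 to 120 N. Pads are 22 mm wide; open, the fingers measure 114 mm over their backs; the gripper's body (76 mm by 85 mm) begins 54 mm behind the grasp point. The pads swing forward as they close: fully open they stand 13 mm farther back than shut.
Start: joints at [-1.368, 0.628, 0.038, 1.517, -0.027, 0.996, -0.02], TCP at [0.173, 0.627, 0.239] pointing down, gripper open.
Joint ranges: [-3.06, 3.06], [-0.37, 2.12], [-1.25, 1.32], [0.18, 2.47], [-1.1, 4.24], [0.23, 1.98], [-2.94, 2.94]. Speed limits (rad/s): [2.57, 2.57, 3.14, 3.14, 3.14, 3.14, 3.14].

INTERFACE

Orientations are given as a unit quaternion [w, x, y, z].
In Python, from workcell import r, cams, job_done gives the robot as it stands.
- The arm moves only by the tool carry_out, never from a script. Its arguments are lists of equal length, an entry for each row: "translation": the shift along the tool's x, y, z in mm, a list of three; "turn": the turn, a rotation vector about the tool's x, y, z in rad, a list of three. A call has 1 to 5 rows; each row shifts and turns the commanded pose from where the row before left it, along the tool's axes as they then stand; what a row does not reach is not made up. A row lasts 1/10 s, in which the tool goes at most 50 mm and 8.59 degrees, less where a joint would pass 70% of its speed; a pose out of reach is approached as far as the arm can. A call with a gripper value outside its range is refused whole. "gripper" is the closure, from -1 (fully open) to 1 (shut), set as the call begins (left out, the last holds). The fingers move at their own pace and stop on an object; "grip_force" is the grip in N (left out, the last holds). Time passes only in rows, so rows that do not move let the fingers close. It gives the time, the measured TCP pose, the force and the opening at its end, in the units of the state.
- r.observe(): the state, without advancing time (a new reading comes with each control period).
- cams.get_image(name): name is "side" or "top" or "wrist"; returns a dict with "pixels" (480x640x3 uint8, red, green, blue), "camera_matrix" (3x3 intrinsics, pixels), "rvec" (rotation vector, rad) and "tvec" (3), from world to camera coordinates, as OpenCV has them; the wrist camera has in their place "mount" (4x4, takes a point from camera to tool coordinates, whose origin is the TCP and whose axes are the flange's). Camera axes: x right, y down, z forward; pixel columns grow to the right and rows downward; lengths in m; the calibration is good to about 2 mm. A picture is of the moment at which its call begins: read the wrist's pose just before it. There is no depth.
- job_done(): hands the job in, once; it reports no verdict.
The state is a dict: "time": time; "qpos": joint angles; "dq": joint speeds; "effort": joint torques, N m; "ee_pos": TCP position; "orientation": TCP orientation; "wrist_force": force on the tool from outside, world axes, zero at the start; "wrist_torque": the same for the moment, N m; "finger_gap": finger opening in m.
Only numpy, scipy, OpenCV 4.12 (cv2) and the standard library are available. Lean on these libraries where they do the work, as an engineer would, in place of code of your own. Each camera call takes 0.05 s, during which the arm holds its last target.

TASK

One of the three covered pockets of the dark wooden case holds the short red-and-blue corrector magnet. Slide the loose aluminium cover plate by its black rib all the way over to the plain half of the case, away from the robot, without lifting it off the case, and leave it there; then lift the magnet out of its pocket and set it down, not dropped, in the upturned green enamel binnacle cap.

Things in the scene. Friction and masses are not known exactly. Their poses are not given: they have to be found in the camera images.
- case: Dark wooden case, fixed, 228 (x) x 190 (y) mm, flat top 30 mm up. Origin: centre of underside; x runs from the pocket half (near the robot) to the plain half, z up. Pockets at x -54 mm, y -56, 0, +56 mm: 96 (x) x 48 (y), 20 mm deep, floor 10 mm up; one holds the magnet, one a brass plug 22 mm wide, one grey felt. Edge rim 5 mm high, inner faces at x +-109, y +-88 mm.
- cover_grip (a point): Centre of the black rib (18 x, 70 y, 18 mm tall) on the middle of the loose aluminium cover plate (104 x, 168 y, 5 mm thick, 0.25 kg); 14 mm above the plate's underside, 44 mm above the bench; axes nearly the case's. The plate lies on the case's flat top inside the rim, first over all pockets (case x -54 mm); it slides freely along case x until the far rim stops it (this point at case x +57 mm).
- magnet_mid (a point): Centre of the corrector magnet: a rigid bar, half red, half blue, 18 (x) x 36 (y) x 16 mm tall, about 80 g; it attracts nothing. It lies flat on a pocket's floor (centre 18 mm above the bench), roughly in the pocket's middle, long side nearly along case y.
- cap: Green enamel binnacle cap upturned as an open round dish, loose, 0.4 kg: 152 mm across the rim, 40 mm tall, wall 4 mm, inner floor 5 mm above the bench and about 112 mm across. Origin: centre of its underside, z up.

How it is judged:
On the way, in this order (a step that is already met when the one before it is completed fails the run):
1. the cover has been slid over to the plain half, clear of the pockets (x of cover_grip in the frame of case above 0.04 m), for 0.2 s.
2. the magnet has been lifted clear of the case (x of cover_grip in the frame of case above 0.04 m and z of magnet_mid in the frame of case above 0.055 m), for 0.1 s.
At the end, for the whole second after the job is handed in: The cover lies flat on the plain half of the case (rib centre beyond case x = +40 mm, at most 10 mm above its seated height, tilt under 0.1 rad); the magnet rests in the upright green cap (centre within 55 mm of its axis, less than 32 mm above its underside); magnet and cap at rest (x of cover_grip in the frame of case between 0.04 and 0.075 m and z of cover_grip in the frame of case below 0.054 m and angle between cover_grip's own z axis and vertical below 0.1 rad and horizontal distance between magnet_mid and cap below 0.055 m and z of magnet_mid in the frame of cap below 0.032 m and angle between cap's own z axis and vertical below 0.12 rad and linear speed of each of magnet, cap below 0.02 m/s); the robot touches nothing.
It fails at once if the cover is lifted more than 18 mm off the case (z of cover_grip in the frame of case above 0.062 m).
It fails at once if the magnet is let go over the cap with its centre more than 60 mm above the cap's underside (horizontal distance between magnet_mid and cap below 0.08 m and z of magnet_mid in the frame of cap above 0.06 m and contact force between the fingers and magnet below 0.05 N).
It also fails if it takes over 53 s, if anything falls off the work surface, if the arm or the gripper's body presses on something with over 40 N, if the wrist force passes 120 N, or if a joint passes its speed limit or range.

## Working session

There is one attempt and no reset: what is moved stays moved. The work goes in short steps, Python scripts to look and compute and a tool call to move; the robot and the scene stay as the last step left them, time stands still between calls to the robot, and variables do not carry over. Pictures are saved under pics/ and viewed, and the job is handed in when it is done.

Besides the shell and the picture viewer there is one more tool, called after "Request:" by a JSON object that holds its "fn" and its "kwargs". carry_out: Moves the arm, as the interface text tells. Its arguments: {"type":"object","properties":{"translation":{"type":"array"},"turn":{"type":"array"},"gripper":{"type":"number"},"grip_force":{"type":"number"}},"required":["translation","turn"]}

```bash
mkdir -p pics; ls; python3 - <<'E'
from workcell import r,cams
import cv2,pickle
print(r.observe())
d={}
for n in("side","top"):
    im=cams.get_image(n); d[n]=im
    cv2.imwrite(f"pics/{n}0.png",im["pixels"][:,:,::-1])
    print(n,{k:v for k,v in im.items() if k!="pixels"})
pickle.dump(d,open("d0.pkl","wb"))
E
```

```text
pics
{'time': 0.0, 'qpos': array([-1.36778802,  0.6293641 ,  0.03842785,  1.5183778 , -0.02701365,
        0.99630635, -0.020031  ]), 'dq': array([ 2.04513425e-04, -9.61049063e-04, -8.88698402e-05, -4.53950252e-04,
        9.05495231e-04,  4.88628842e-04,  5.32698816e-04]), 'effort': array([ 3.54092244e-04, -5.63406444e+01,  1.22653261e+00, -1.93442005e+01,
        1.11545407e-02,  1.05724524e-02, -6.42341988e-06]), 'ee_pos': array([0.17242469, 0.62607005, 0.23837404]), 'orientation': array([-1.26316445e-04,  1.34013300e-01,  9.90979060e-01, -9.60814451e-04]), 'wrist_force': array([ 0.42847862,  0.42442519, -0.34405988]), 'wrist_torque': array([ 0.05864353, -0.01281832,  0.00801388]), 'finger_gap': 0.08500078345168642}
side {'camera_matrix': array([[561.77824161,   0.        , 312.43343394],
       [  0.        , 561.77824161, 243.38007784],
       [  0.        ,   0.        ,   1.        ]]), 'rvec': array([ 2.14912831, -0.8709857 ,  0.42337699]), 'tvec': array([-0.3641102 ,  0.26762503,  0.69209691])}
top {'camera_matrix': array([[483.27849497,   0.        , 323.63415776],
       [  0.        , 483.27849497, 240.26396082],
       [  0.        ,   0.        ,   1.        ]]), 'rvec': array([ 2.20276521, -2.20858375,  0.08667046]), 'tvec': array([-0.01218804,  0.520327  ,  0.68649211])}
```

View pics/top0.png

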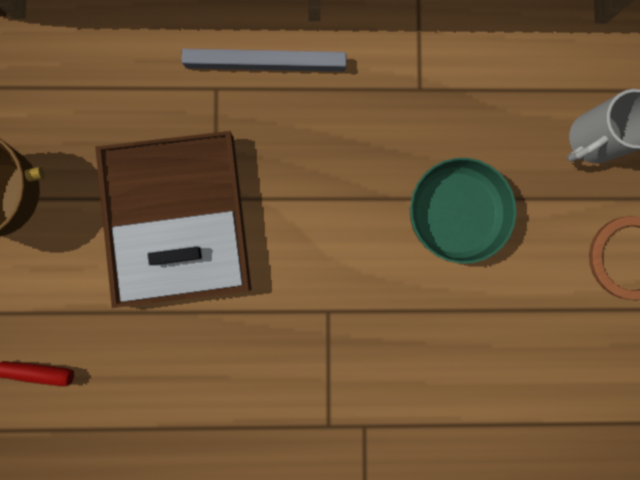

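View pics/side0.png

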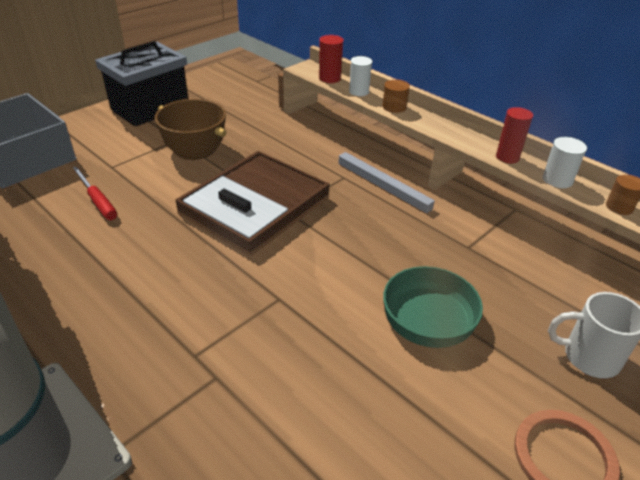

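The top view shows the case at about px (175,220), with the white plate on its lower (near) half and the rib at (175,256). The green cap is at (463,211). Next I'll measure these.

```bash
cat > h.py <<'E'
import cv2,numpy as np
def ray(im,uv):
    R=cv2.Rodrigues(im["rvec"])[0]; o=-R.T@im["tvec"]
    p=cv2.undistortPoints(np.array([[uv]],float),im["camera_matrix"],None)[0,0]
    return o,R.T@np.array([p[0],p[1],1])
def plane(im,uv,z):
    o,d=ray(im,uv); return o+d*(z-o[2])/d[2]
def biggest(m):
    c=cv2.findContours(m.astype(np.uint8),cv2.RETR_EXTERNAL,cv2.CHAIN_APPROX_NONE)[0]
    return max(c,key=cv2.contourArea)
def rect(im,c,z):
    P=np.array([plane(im,q,z)[:2] for q in c[:,0,:]])
    return cv2.minAreaRect((P*1000).astype(np.float32)),P
E
cat > m0.py <<'E'
import pickle
from h import *
d=pickle.load(open("d0.pkl","rb")); t=d["top"]; px=t["pixels"]; hsv=cv2.cvtColor(px,cv2.COLOR_RGB2HSV)
sub=np.zeros(px.shape[:2],bool); sub[120:315,90:265]=1
pl=(hsv[:,:,2]>120)&(hsv[:,:,1]<60)&sub
c=biggest(pl); print("plate",rect(t,c,.035)[0])
rb=np.zeros_like(pl); rb[235:275,135:215]=1
rb&=(px.max(2)<60)
c=biggest(rb); print("rib",rect(t,c,.053)[0],cv2.boundingRect(c))
g=(hsv[:,:,0]>60)&(hsv[:,:,0]<95)&(hsv[:,:,1]>80)
c=biggest(g); _,P=rect(t,c,.04); print("cap",cv2.minEnclosingCircle((P*1000).astype(np.float32)))
for uv in [(97,148),(231,132),(250,290),(112,306)]: print("case corner",plane(t,uv,.035))
# side
s=d["side"]; px=s["pixels"]; hsv=cv2.cvtColor(px,cv2.COLOR_RGB2HSV)
g=(hsv[:,:,0]>60)&(hsv[:,:,0]<95)&(hsv[:,:,1]>80); g[:260]=0; g[360:]=0
c=biggest(g); x,y,w,h=cv2.boundingRect(c); print("side cap bbox",x,y,w,h)
m=(px.max(2)<60); m2=np.zeros_like(m); m2[180:220,205:265]=1
c=biggest(m&m2); print("side rib",cv2.boundingRect(c)); b=cv2.boundingRect(c)
print(plane(s,(b[0]+b[2]/2,b[1]+b[3]/2),.044))
E
python3 m0.py
```

```text
plate ((498.40087890625, 192.279541015625), (104.22622680664062, 167.37216186523438), 7.565377235412598)
rib ((497.5640563964844, 189.3763885498047), (16.731731414794922, 71.02719116210938), 7.481957912445068) (149, 247, 53, 18)
cap ((560.59375, -209.98326110839844), 75.08995056152344)
case corner [0.64967032 0.30515702 0.035     ]
case corner [0.67313311 0.11780084 0.035     ]
case corner [0.44993505 0.08985587 0.035     ]
case corner [0.42876136 0.27982829 0.035     ]
side cap bbox 385 269 52 74
side rib (219, 190, 32, 22)
[0.49653992 0.18847575 0.044     ]
```

```bash
cat > plan.py <<'E'
import numpy as np,sys
from scipy.spatial.transform import Rotation as R
from workcell import r
def state():
    s=r.observe(); q=s["orientation"]; return s,R.from_quat([q[1],q[2],q[3],q[0]])
def target(yaw):  # tool y along yaw, z down
    y=np.array([np.cos(yaw),np.sin(yaw),0]);z=np.array([0,0,-1.]);x=np.cross(y,z)
    return R.from_matrix(np.array([x,y,z]).T)
def plan(p,yaw_deg,step=45):
    s,A=state(); B=target(np.radians(yaw_deg)); w=(A.inv()*B).as_rotvec(); d=np.array(p)-s["ee_pos"]
    n=int(np.ceil(max(np.linalg.norm(w)/.145,np.linalg.norm(d)*1000/step,1)))
    print("t",s["time"],"pos",s["ee_pos"].round(4),"gap",round(s["finger_gap"],4),"rotvec",w.round(3),"d mm",(d*1000).round(1),"rows",n,"F",s["wrist_force"].round(1))
    dR=R.from_rotvec(w/n); C=A
    for i in range(n):
        print((C.inv().apply(d/n)*1000).round(1).tolist(),(w/n).round(4).tolist()); C=C*dR
if __name__=="__main__":
    a=list(map(float,sys.argv[1:])); plan(a[:3],a[3],a[4] if len(a)>4 else 45)
E
python3 plan.py .498 .190 .12 7.4
```

```text
t 0.1 pos [0.1724 0.6261 0.2385] gap 0.0855 rotvec [-2.000e-03  1.000e-03  1.173e+00] d mm [ 325.6 -436.1 -118.5] rows 13 F [-0.6  0.6 -0.2]
[-33.1, -25.7, 9.2] [-0.0001, 0.0001, 0.0902]
[-35.2, -22.6, 9.2] [-0.0001, 0.0001, 0.0902]
[-37.1, -19.3, 9.1] [-0.0001, 0.0001, 0.0902]
[-38.7, -15.9, 9.1] [-0.0001, 0.0001, 0.0902]
[-40.0, -12.4, 9.1] [-0.0001, 0.0001, 0.0902]
[-40.9, -8.7, 9.1] [-0.0001, 0.0001, 0.0902]
[-41.6, -5.0, 9.1] [-0.0001, 0.0001, 0.0902]
[-41.8, -1.2, 9.1] [-0.0001, 0.0001, 0.0902]
[-41.8, 2.6, 9.1] [-0.0001, 0.0001, 0.0902]
[-41.4, 6.3, 9.1] [-0.0001, 0.0001, 0.0902]
[-40.6, 10.0, 9.1] [-0.0001, 0.0001, 0.0902]
[-39.6, 13.6, 9.1] [-0.0001, 0.0001, 0.0902]
[-38.2, 17.1, 9.1] [-0.0001, 0.0001, 0.0902]
```

Request:
{"fn": "carry_out", "kwargs": {"translation": [[-33,-26,9],[-35,-23,9],[-37,-19,9],[-39,-16,9],[-40,-12,9]], "turn": [[0,0,0.09],[0,0,0.09],[0,0,0.09],[0,0,0.09],[0,0,0.09]], "gripper": 0.05, "grip_force": 25}}

```text
time: 0.6
ee_pos: [0.2985, 0.4572, 0.1938]
orientation: [0.0, 0.353, 0.935, -0.0]
wrist_force: [-0.2, -0.0, -0.3]
finger_gap: 0.0405
```

Request:
{"fn": "carry_out", "kwargs": {"translation": [[-41,-9,9],[-42,-5,9],[-42,-1,9],[-42,3,9],[-41,6,9]], "turn": [[0,0,0.09],[0,0,0.09],[0,0,0.09],[0,0,0.09],[0,0,0.09]]}}

```text
time: 1.1
ee_pos: [0.4245, 0.2895, 0.1488]
orientation: [-0.0, 0.553, 0.833, -0.0]
wrist_force: [0.3, 0.3, 0.4]
finger_gap: 0.0405
```

Request:
{"fn": "carry_out", "kwargs": {"translation": [[-41,10,9],[-40,14,9],[-38,17,9],[0,0,0],[0,0,0]], "turn": [[0,0,0.09],[0,0,0.09],[0,0,0.09],[0,0,0],[0,0,0]]}}

```text
time: 1.6
ee_pos: [0.4996, 0.1888, 0.1217]
orientation: [-0.0, 0.66, 0.751, -0.001]
wrist_force: [0.4, 0.4, -0.5]
finger_gap: 0.0407
```

```bash
python3 plan.py .498 .190 .047 7.4; python3 - <<'E'
from workcell import r,cams
import cv2
for n in("wrist","side"):
    im=cams.get_image(n); cv2.imwrite(f"pics/{n}1.png",im["pixels"][:,:,::-1])
E
```

```text
t 1.6 pos [0.4996 0.1888 0.1217] gap 0.0407 rotvec [-0.001  0.001  0.   ] d mm [ -1.6   1.2 -74.7] rows 2 F [ 0.4  0.4 -0.5]
[0.7, -0.7, 37.4] [-0.0006, 0.0003, 0.0002]
[0.7, -0.7, 37.4] [-0.0006, 0.0003, 0.0002]
```

View pics/wrist1.png

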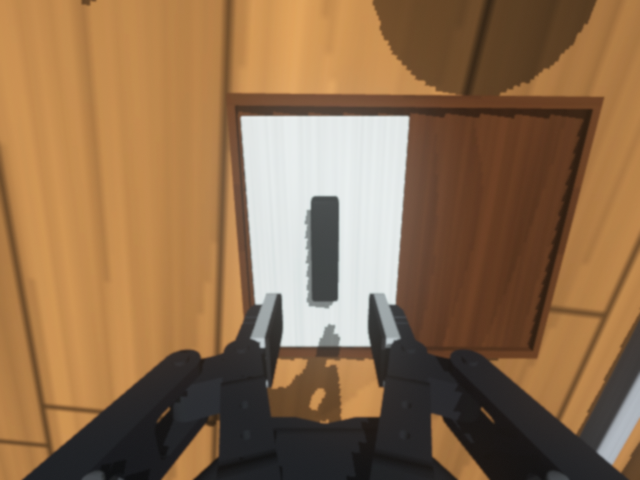

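View pics/side1.png

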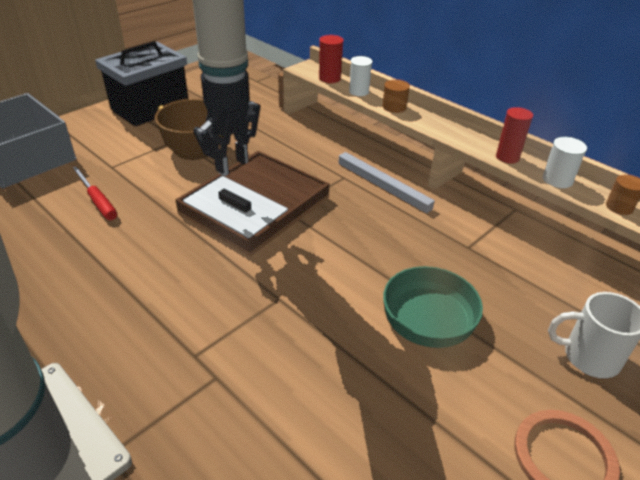

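The rib at px (325,248) lies midway between the open fingers, and its side-view position agrees with the top view. I'll descend to just above the plate and grip the rib.

Request:
{"fn": "carry_out", "kwargs": {"translation": [[0.5,-0.5,25],[0.5,-0.5,24],[0,0,16],[0,0,8],[0,0,0]], "turn": [[0,0,0],[0,0,0],[0,0,0],[0,0,0],[0,0,0]]}}

```text
time: 2.2
ee_pos: [0.4973, 0.192, 0.0486]
orientation: [-0.001, 0.658, 0.753, -0.001]
wrist_force: [-0.7, -0.1, 0.1]
finger_gap: 0.0406
```

Request:
{"fn": "carry_out", "kwargs": {"translation": [[0,0,0],[0,0,0],[0,0,0],[0,0,0],[0,0,0]], "turn": [[0,0,0],[0,0,0],[0,0,0],[0,0,0],[0,0,0]], "gripper": 1, "grip_force": 25}}

```text
time: 2.7
ee_pos: [0.4991, 0.1915, 0.0502]
orientation: [0.0, 0.659, 0.752, 0.001]
wrist_force: [-0.5, 0.8, 6.2]
finger_gap: 0.0172
```

```bash
python3 - <<'E'
from workcell import r,cams
import cv2
for n in("side",):
    im=cams.get_image(n); cv2.imwrite(f"pics/{n}2.png",cv2.resize(im["pixels"][100:280,130:370,::-1],None,fx=3,fy=3))
print(r.observe())
E
```

```text
{'time': 2.75, 'qpos': array([-0.54885484,  0.76684234,  0.19964446,  1.98674552, -0.3466452 ,
        0.41847191,  0.04659942]), 'dq': array([ 0.00050993, -0.00065805,  0.00072754,  0.0018055 , -0.0008354 ,
        0.00038341,  0.00044746]), 'effort': array([ 5.02201840e-01, -4.86278307e+01,  3.90715867e+00, -8.07986856e+00,
        1.09247114e-01, -1.86466333e-01, -8.62621557e-03]), 'ee_pos': array([0.49905995, 0.19154738, 0.05023284]), 'orientation': array([1.91212623e-04, 6.58849278e-01, 7.52274374e-01, 9.26637433e-04]), 'wrist_force': array([0.05323653, 1.54016372, 6.83954607]), 'wrist_torque': array([ 0.18587545,  0.12601113, -0.00398832]), 'finger_gap': 0.01706430556353249}
```

View pics/side2.png

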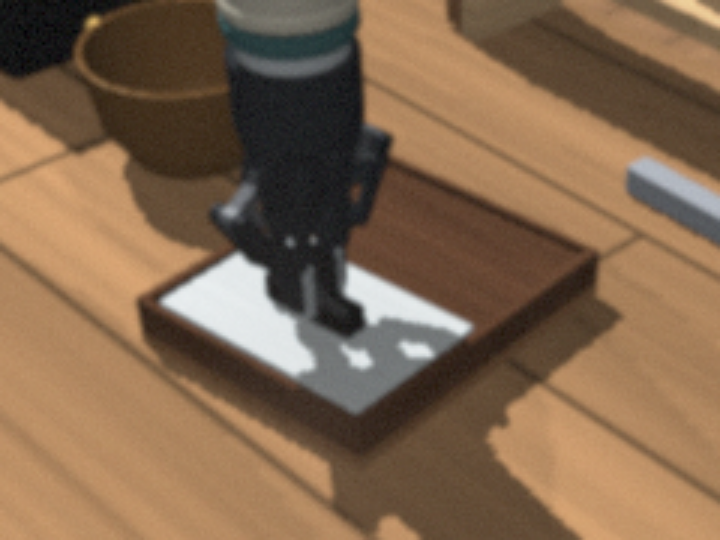

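The rib is gripped (17 mm gap) with the plate seated. I'll slide it along tool +y, which is case +x.

Request:
{"fn": "carry_out", "kwargs": {"translation": [[0,10,0],[0,20,0],[0,20,0],[0,20,0],[0,18,0]], "turn": [[0,0,0],[0,0,0],[0,0,0],[0,0,0],[0,0,0]]}}

```text
time: 3.25
ee_pos: [0.5823, 0.2022, 0.0501]
orientation: [-0.003, 0.659, 0.752, -0.003]
wrist_force: [-9.2, -0.9, 12.4]
finger_gap: 0.0175
```

Request:
{"fn": "carry_out", "kwargs": {"translation": [[0,10,0],[0,6,0],[0,3,0],[0,0,0],[0,0,0]], "turn": [[0,0,0],[0,0,0],[0,0,0],[0,0,0],[0,0,0]]}}

```text
time: 3.75
ee_pos: [0.6015, 0.2047, 0.0501]
orientation: [-0.002, 0.659, 0.752, -0.002]
wrist_force: [-7.1, -1.6, 10.7]
finger_gap: 0.0173
```

```bash
python3 - <<'E'
from workcell import r,cams
import cv2,pickle
d={}
for n in("side","top"):
    im=cams.get_image(n);d[n]=im; cv2.imwrite(f"pics/{n}3.png",im["pixels"][:,:,::-1])
pickle.dump(d,open("d3.pkl","wb"))
E
```

```text
(no output)
```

View pics/top3.png

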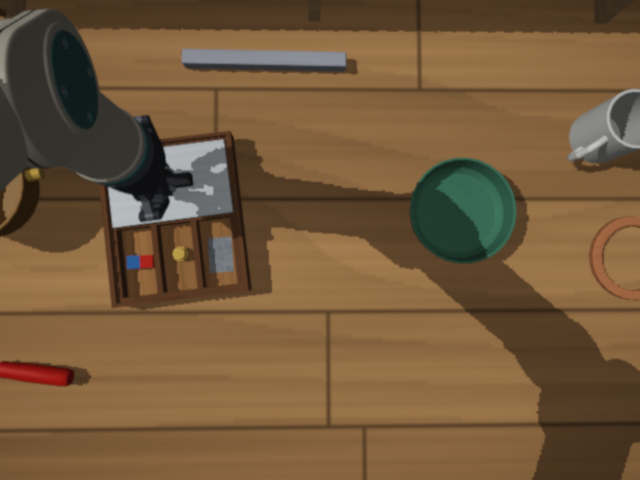

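View pics/side3.png

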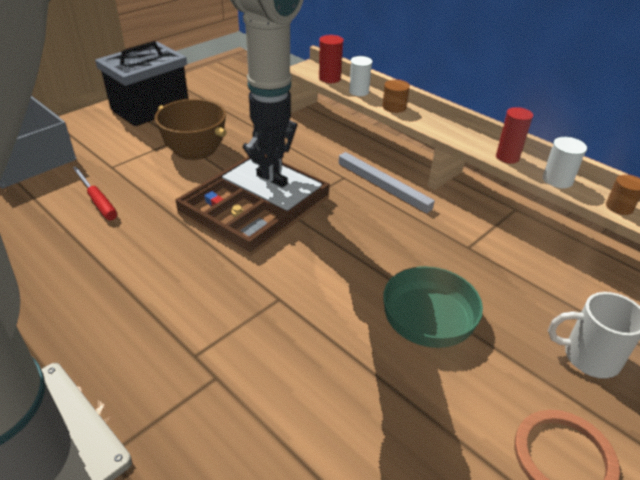

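The pockets are uncovered. The magnet (blue and red) is at px (140,262) in the +y pocket, and the plate still has about 6 mm to go. I'll finish the slide, release and rise.

Request:
{"fn": "carry_out", "kwargs": {"translation": [[0,3,0],[0,3,0],[0,2,0],[0,0,0],[0,0,0]], "turn": [[0,0,0],[0,0,0],[0,0,0],[0,0,0],[0,0,0]]}}

```text
time: 4.35
ee_pos: [0.6078, 0.2056, 0.0501]
orientation: [-0.003, 0.659, 0.752, -0.003]
wrist_force: [-9.5, -1.9, 14.7]
finger_gap: 0.0172
```

Request:
{"fn": "carry_out", "kwargs": {"translation": [[0,0,0],[0,0,0],[0,0,0],[0,0,0],[0,0,0]], "turn": [[0,0,0],[0,0,0],[0,0,0],[0,0,0],[0,0,0]], "gripper": 0.05}}

```text
time: 4.85
ee_pos: [0.6126, 0.206, 0.0491]
orientation: [0.0, 0.659, 0.752, -0.0]
wrist_force: [1.1, -0.6, 0.1]
finger_gap: 0.0405
```

Request:
{"fn": "carry_out", "kwargs": {"translation": [[0,0,-5],[0,0,-15],[0,0,-30],[0,0,-40],[0,0,0]], "turn": [[0,0,0],[0,0,0],[0,0,0],[0,0,0],[0,0,0]]}}

```text
time: 5.35
ee_pos: [0.6167, 0.2069, 0.1462]
orientation: [0.003, 0.659, 0.752, 0.005]
wrist_force: [1.0, 1.5, 0.1]
finger_gap: 0.0406
```

```bash
cat > m4.py <<'E'
from workcell import r,cams
from h import *
import pickle
d={}
for n in("side","top"):
    im=cams.get_image(n);d[n]=im; cv2.imwrite(f"pics/{n}4.png",im["pixels"][:,:,::-1])
pickle.dump(d,open("d4.pkl","wb"))
t=d["top"]
for n,z in(("top",.026),("side",.026)):
    im=d[n]; px=im["pixels"]; hsv=cv2.cvtColor(px,cv2.COLOR_RGB2HSV)
    sub=np.zeros(px.shape[:2],bool)
    if n=="top": sub[240:290,110:165]=1
    else: sub[180:215,195:235]=1
    H=hsv[:,:,0]
    cs=[]
    for nm,m in(("blue",(H>100)&(H<130)),("red",(H<5)|(H>172))):
        m=m&(hsv[:,:,1]>170)&(hsv[:,:,2]>60)&sub
        c=biggest(m); cs.append(c); print(n,nm,cv2.boundingRect(c),rect(im,c,z)[0])
    c=np.vstack(cs); print(n,"mag",rect(im,c,z)[0])
E
python3 m4.py; python3 -c "
from workcell import r;print(r.observe()['ee_pos'],r.observe()['time'])"
```

```text
top blue (128, 257, 10, 11) ((489.5711669921875, 256.1554260253906), (14.247029304504395, 12.565589904785156), 0.9997789859771729)
top red (140, 255, 14, 13) ((490.7806091308594, 236.61685180664062), (16.965620040893555, 18.169666290283203), 0.9808729887008667)
top mag ((490.6560974121094, 244.99972534179688), (16.961626052856445, 34.93340301513672), 0.8989148139953613)
[0.61342453 0.20643336 0.14159194] 5.45Traceback (most recent call last):
  File "m4.py", line 18, in <module>
    c=biggest(m); cs.append(c); print(n,nm,cv2.boundingRect(c),rect(im,c,z)[0])
  File "h.py", line 10, in biggest
    return max(c,key=cv2.contourArea)
ValueError: max() iterable argument is empty
```

View pics/top4.png

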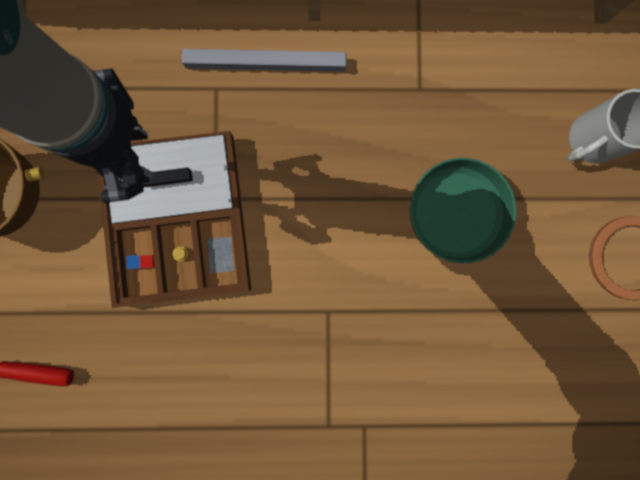

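The plate sits at the far rim with its rib near px (168,176). The magnet measures (0.4905, 0.2455), which matches the +y pocket's middle. I'll move above it and check with the wrist camera.

```bash
python3 plan.py .4905 .2455 .12 6
```

```text
t 5.45 pos [0.6134 0.2064 0.1416] gap 0.0402 rotvec [ 0.003 -0.001  0.027] d mm [-122.9   39.1  -21.6] rows 3 F [-0.7 -0.   0.2]
[18.3, -38.9, 7.1] [0.0012, -0.0003, 0.0091]
[17.9, -39.1, 7.1] [0.0012, -0.0003, 0.0091]
[17.6, -39.2, 7.2] [0.0012, -0.0003, 0.0091]
```

Request:
{"fn": "carry_out", "kwargs": {"translation": [[18,-39,7],[18,-39,7],[18,-39,7],[0,0,0],[0,0,0]], "turn": [[0,0,0.01],[0,0,0.01],[0,0,0.01],[0,0,0],[0,0,0]]}}

```text
time: 5.95
ee_pos: [0.4884, 0.2459, 0.1178]
orientation: [-0.0, 0.669, 0.743, -0.001]
wrist_force: [1.4, -0.9, 0.2]
finger_gap: 0.0403
```

```bash
cat > m5.py <<'E'
from workcell import cams
from plan import *
from h import *
s,A=state(); im=cams.get_image("wrist"); px=im["pixels"]; cv2.imwrite("pics/wrist5.png",px[:,:,::-1])
print(s["ee_pos"],s["time"]); M=im["mount"]; print(M.round(3).tolist())
Rc=A.as_matrix()@M[:3,:3]; o=A.as_matrix()@M[:3,3]+s["ee_pos"]
W={"camera_matrix":im["camera_matrix"],"rvec":cv2.Rodrigues(Rc.T)[0].ravel(),"tvec":-Rc.T@o}
hsv=cv2.cvtColor(px,cv2.COLOR_RGB2HSV);H=hsv[:,:,0]
for nm,m in(("blue",(H>100)&(H<130)),("red",(H<5)|(H>172))):
    m=m&(hsv[:,:,1]>150)&(hsv[:,:,2]>50); c=biggest(m)
    print(nm,cv2.boundingRect(c),cv2.minAreaRect(c),rect(W,c,.026)[0])
E
python3 m5.py
```

```text
[0.48840801 0.24589567 0.11776416] 5.95
[[0.001, -0.945, -0.326, 0.083], [1.0, 0.0, 0.001, -0.0], [-0.001, -0.326, 0.945, -0.135], [0.0, 0.0, 0.0, 1.0]]
blue (318, 220, 25, 25) ((330.1015319824219, 232.17230224609375), (23.18646812438965, 24.517749786376953), 3.1798300743103027) ((490.6479797363281, 255.76678466796875), (16.18403434753418, 18.072099685668945), 2.612715721130371)
red (67, 0, 47, 71) ((89.99998474121094, 34.99999237060547), (45.99999237060547, 69.99998474121094), 0.0) ((337.5630187988281, 362.884521484375), (39.45600891113281, 25.743139266967773), 82.05810546875)
```

View pics/wrist5.png

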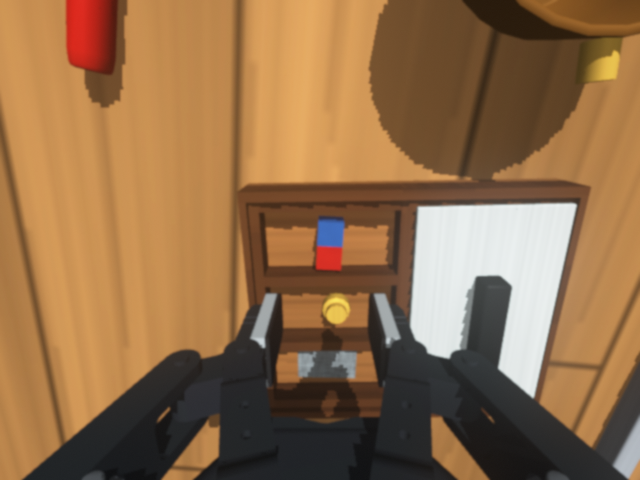

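The magnet is at px (330,245) in the wrist view, with its centre at (0.4907, 0.246) from two views and a yaw of about 2–3°. I'll descend to it.

```bash
python3 plan.py .4907 .246 .024 3.5 25
```

```text
t 6.0 pos [0.4901 0.2454 0.1181] gap 0.0406 rotvec [0.    0.    0.041] d mm [  0.6   0.6 -94.1] rows 4 F [ 0.2 -0.7 -1. ]
[0.2, 0.2, 23.5] [0.0001, 0.0001, 0.0103]
[0.1, 0.2, 23.5] [0.0001, 0.0001, 0.0103]
[0.1, 0.2, 23.5] [0.0001, 0.0001, 0.0103]
[0.1, 0.2, 23.5] [0.0001, 0.0001, 0.0103]
```

Request:
{"fn": "carry_out", "kwargs": {"translation": [[0,0,30],[0,0.5,30],[0,0,20],[0,0,14],[0,0,0]], "turn": [[0,0,0.01],[0,0,0.01],[0,0,0.01],[0,0,0.01],[0,0,0]]}}

```text
time: 6.5
ee_pos: [0.4903, 0.2443, 0.0226]
orientation: [-0.0, 0.685, 0.728, -0.001]
wrist_force: [0.7, -0.5, 0.3]
finger_gap: 0.0405
```

Request:
{"fn": "carry_out", "kwargs": {"translation": [[0,0,0],[0,0,0],[0,0,0],[0,0,0],[0,0,0]], "turn": [[0,0,0],[0,0,0],[0,0,0],[0,0,0],[0,0,0]], "gripper": 1, "grip_force": 35}}

```text
time: 7.0
ee_pos: [0.4909, 0.2458, 0.0252]
orientation: [0.0, 0.685, 0.729, 0.001]
wrist_force: [-0.2, -1.3, 6.9]
finger_gap: 0.0168
```

Request:
{"fn": "carry_out", "kwargs": {"translation": [[0,0,-5],[0,0,-15],[0,0,-30],[0,0,-35],[0,0,-20]], "turn": [[0,0,0],[0,0,0],[0,0,0],[0,0,0],[0,0,0]]}}

```text
time: 7.5
ee_pos: [0.4908, 0.2458, 0.1316]
orientation: [0.0, 0.685, 0.729, 0.001]
wrist_force: [0.6, 0.8, -1.3]
finger_gap: 0.0167
```

```bash
python3 - <<'E'
from workcell import r,cams
import cv2
for n in("wrist","side"):
    im=cams.get_image(n); cv2.imwrite(f"pics/{n}6.png",im["pixels"][:,:,::-1])
E
python3 plan.py .561 -.21 .13 3.5 
```

```text
t 7.6 pos [0.4918 0.2464 0.1322] gap 0.0167 rotvec [ 0.005 -0.002  0.001] d mm [  69.2 -456.4   -2.2] rows 11 F [ 0.1  0.6 -0.8]
[-41.8, 3.7, 0.1] [0.0004, -0.0002, 0.0001]
[-41.8, 3.7, 0.1] [0.0004, -0.0002, 0.0001]
[-41.8, 3.7, 0.1] [0.0004, -0.0002, 0.0001]
[-41.8, 3.7, 0.1] [0.0004, -0.0002, 0.0001]
[-41.8, 3.7, 0.1] [0.0004, -0.0002, 0.0001]
[-41.8, 3.7, 0.2] [0.0004, -0.0002, 0.0001]
[-41.8, 3.7, 0.2] [0.0004, -0.0002, 0.0001]
[-41.8, 3.7, 0.2] [0.0004, -0.0002, 0.0001]
[-41.8, 3.7, 0.2] [0.0004, -0.0002, 0.0001]
[-41.8, 3.7, 0.2] [0.0004, -0.0002, 0.0001]
[-41.8, 3.7, 0.2] [0.0004, -0.0002, 0.0001]
```

View pics/wrist6.png

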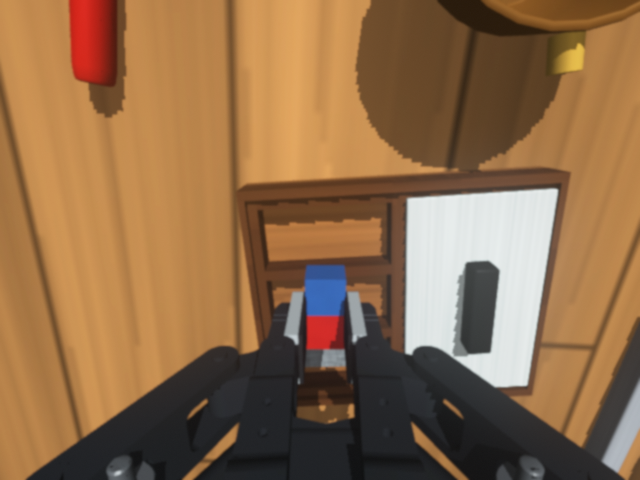

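View pics/side6.png

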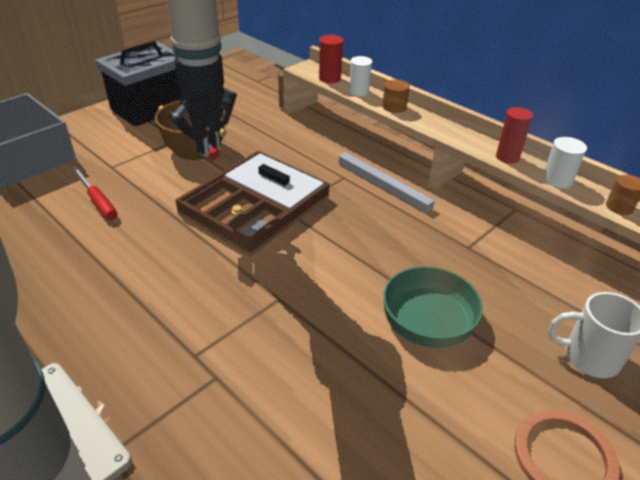

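The magnet is held firmly between the pads (px (326,307), gap 16.7 mm) and is clear of the case. I'll carry it over to the cap.

Request:
{"fn": "carry_out", "kwargs": {"translation": [[-20,2,0],[-40,4,0],[-42,4,0],[-42,4,0],[-42,4,0]], "turn": [[0,0,0],[0,0,0],[0,0,0],[0,0,0],[0,0,0]]}}

```text
time: 8.1
ee_pos: [0.5189, 0.0596, 0.1283]
orientation: [-0.001, 0.685, 0.729, -0.001]
wrist_force: [0.3, -0.3, -0.6]
finger_gap: 0.0166
```

Request:
{"fn": "carry_out", "kwargs": {"translation": [[-42,4,0],[-42,4,0],[-42,4,0],[-42,3,0],[-42,3,0]], "turn": [[0,0,0],[0,0,0],[0,0,0],[0,0,0],[0,0,0]]}}

```text
time: 8.6
ee_pos: [0.5499, -0.1488, 0.1282]
orientation: [-0.001, 0.685, 0.729, -0.0]
wrist_force: [0.1, -0.2, -0.9]
finger_gap: 0.0168
```

Request:
{"fn": "carry_out", "kwargs": {"translation": [[-35,3,0],[-20,2,0],[-9,1,0],[0,0,0],[0,0,0]], "turn": [[0,0,0],[0,0,0],[0,0,0],[0,0,0],[0,0,0]]}}

```text
time: 9.1
ee_pos: [0.5603, -0.2089, 0.1286]
orientation: [-0.001, 0.684, 0.729, 0.0]
wrist_force: [-0.6, 0.6, -1.2]
finger_gap: 0.0166
```

```bash
python3 plan.py .561 -.21 .024 3.5 ; python3 - <<'E'
from workcell import r,cams
import cv2
for n in("wrist","side"):
    im=cams.get_image(n); cv2.imwrite(f"pics/{n}7.png",im["pixels"][:,:,::-1])
E
```

```text
t 9.1 pos [ 0.5603 -0.2089  0.1286] gap 0.0166 rotvec [-0.001 -0.002  0.003] d mm [   0.7   -1.1 -104.6] rows 3 F [-0.6  0.6 -1.2]
[-0.5, 0.3, 34.9] [-0.0004, -0.0007, 0.0008]
[-0.4, 0.2, 34.9] [-0.0004, -0.0007, 0.0008]
[-0.4, 0.2, 34.9] [-0.0004, -0.0007, 0.0008]
```

View pics/wrist7.png

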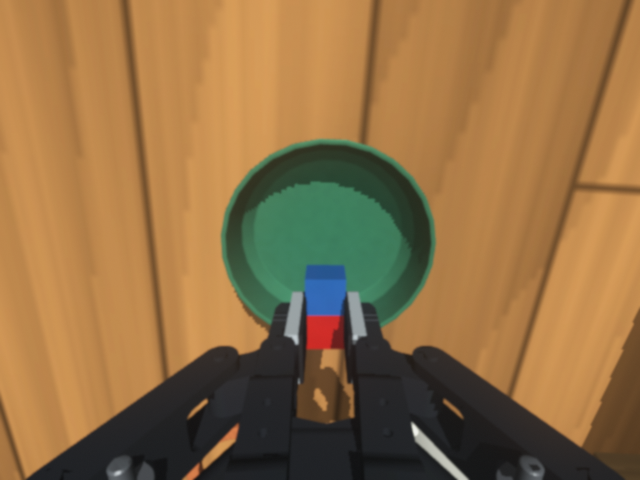

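View pics/side7.png

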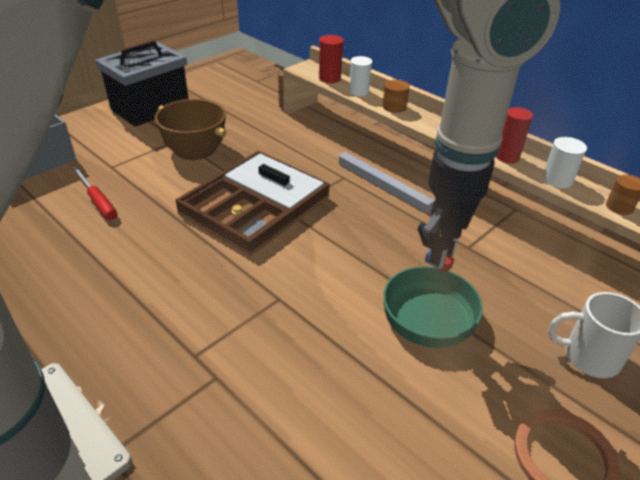

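The magnet is above the cap, whose rim circle is centred near px (328,238) in the wrist view. I'll lower it, slowing near the floor.

Request:
{"fn": "carry_out", "kwargs": {"translation": [[0,0,30],[-1,0.5,35],[0,0,20],[0,0,12],[0,0,4]], "turn": [[0,0,0],[0,0,0],[0,0,0],[0,0,0],[0,0,0]]}}

```text
time: 9.7
ee_pos: [0.5608, -0.2106, 0.0272]
orientation: [-0.001, 0.684, 0.729, -0.0]
wrist_force: [0.1, -0.4, -0.4]
finger_gap: 0.0167
```

Request:
{"fn": "carry_out", "kwargs": {"translation": [[0,0,2],[0,0,2],[0,0,2],[0,0,0],[0,0,0]], "turn": [[0,0,0],[0,0,0],[0,0,0],[0,0,0],[0,0,0]]}}

```text
time: 10.2
ee_pos: [0.5615, -0.2121, 0.0227]
orientation: [0.0, 0.685, 0.729, 0.0]
wrist_force: [0.2, 0.0, -0.0]
finger_gap: 0.017
```

Request:
{"fn": "carry_out", "kwargs": {"translation": [[0,0,1],[0,0,1],[0,0,1],[0,0,0],[0,0,0]], "turn": [[0,0,0],[0,0,0],[0,0,0],[0,0,0],[0,0,0]]}}

```text
time: 10.7
ee_pos: [0.5613, -0.212, 0.0202]
orientation: [0.0, 0.685, 0.729, 0.0]
wrist_force: [-1.4, 1.0, 7.8]
finger_gap: 0.0166
```

Contact on the floor: 7.8 N upward at TCP z 0.020, as predicted. I'll release gently and retreat.

Request:
{"fn": "carry_out", "kwargs": {"translation": [[0,0,0],[0,0,0],[0,0,0],[0,0,0],[0,0,0]], "turn": [[0,0,0],[0,0,0],[0,0,0],[0,0,0],[0,0,0]], "gripper": 0.1}}

```text
time: 11.2
ee_pos: [0.5612, -0.2119, 0.0192]
orientation: [-0.0, 0.685, 0.729, -0.0]
wrist_force: [-0.9, 0.7, -0.3]
finger_gap: 0.0383
```

Request:
{"fn": "carry_out", "kwargs": {"translation": [[0,0,-8],[0,0,-20],[0,0,-35],[0,0,-45],[0,0,-45]], "turn": [[0,0,0],[0,0,0],[0,0,0],[0,0,0],[0,0,0]]}}

```text
time: 11.7
ee_pos: [0.5608, -0.2119, 0.1741]
orientation: [-0.0, 0.685, 0.729, -0.0]
wrist_force: [0.3, -0.1, -0.6]
finger_gap: 0.038
```

Request:
{"fn": "carry_out", "kwargs": {"translation": [[-10,-20,-20],[-20,-30,0],[-20,-30,0],[-10,-20,0],[0,0,0]], "turn": [[0,0,0],[0,0,0],[0,0,0],[0,0,0],[0,0,0]]}}

```text
time: 12.2
ee_pos: [0.4615, -0.2807, 0.1932]
orientation: [-0.0, 0.687, 0.727, -0.001]
wrist_force: [0.3, -0.0, 0.5]
finger_gap: 0.0383
```

```bash
python3 - <<'E'
from workcell import r,cams
from h import *
d={}
for n in("top","side"):
    im=cams.get_image(n);d[n]=im; cv2.imwrite(f"pics/{n}8.png",im["pixels"][:,:,::-1])
t=d["top"];px=t["pixels"];hsv=cv2.cvtColor(px,cv2.COLOR_RGB2HSV);H=hsv[:,:,0]
g=(H>60)&(H<95)&(hsv[:,:,1]>80)
c=biggest(g);_,P=rect(t,c,.04);print("cap",cv2.minEnclosingCircle((P*1000).astype(np.float32)))
sub=np.zeros(g.shape,bool);sub[160:265,410:520]=1
for nm,m in(("blue",(H>100)&(H<130)),("red",(H<5)|(H>172))):
    m=m&(hsv[:,:,1]>150)&(hsv[:,:,2]>40)&sub
    if m.any(): print(nm,rect(t,biggest(m),.021)[0])
sub=np.zeros(g.shape,bool);sub[120:315,90:265]=1
m=(hsv[:,:,2]>90)&(hsv[:,:,1]<60)&sub
print("plate",rect(t,biggest(m),.035)[0]); s=r.observe();print(s["time"],s["wrist_force"],s["ee_pos"])
m=np.zeros(g.shape,bool);m[160:195,135:205]=1
print("rib",rect(t,biggest(m&(px.max(2)<60)),.053)[0])
E
```

```text
cap ((561.6795043945312, -209.79432678222656), 75.02503204345703)
blue ((559.8839721679688, -198.99452209472656), (19.222904205322266, 18.940702438354492), 89.94803619384766)
red ((560.5950317382812, -220.28297424316406), (17.495906829833984, 17.49703025817871), 89.98595428466797)
plate ((606.7647705078125, 206.35546875), (105.77903747558594, 169.04319763183594), 7.456160068511963)
12.3 [ 0.19310762  0.44613196 -0.01345071] [ 0.46530214 -0.27815078  0.19291214]
rib ((604.856201171875, 203.1716766357422), (19.05077362060547, 71.13208770751953), 7.3472771644592285)
```

View pics/top8.png

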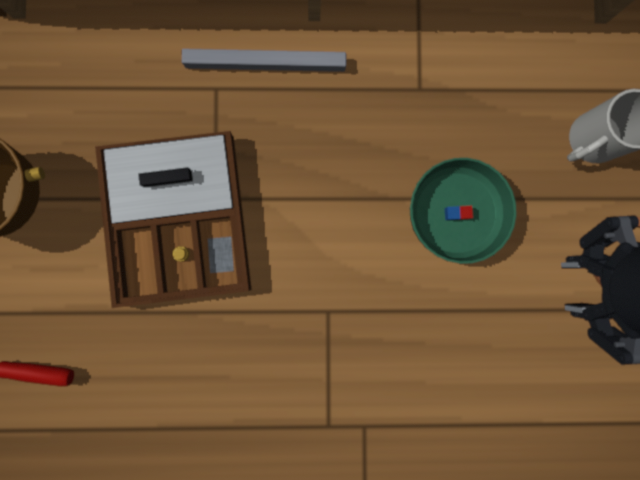

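View pics/side8.png

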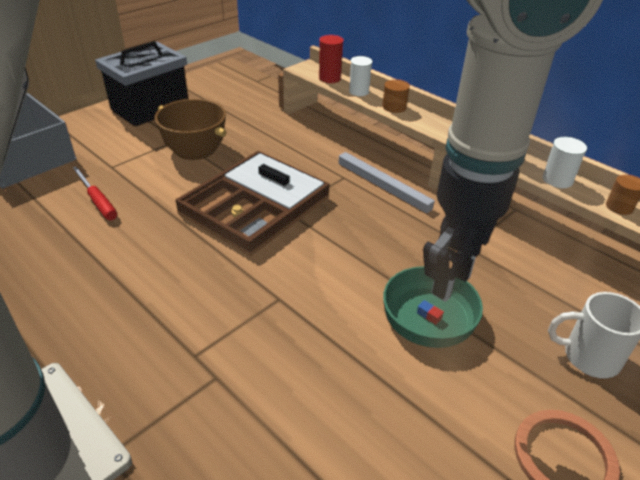

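The magnet is about 1 mm from the cap's centre. The plate moved 109 mm and lies flat at about case x +55 mm. The arm is clear, so I'm handing in.

```bash
python3 -c "
from workcell import job_done
print(job_done())"
```

```text
the job is handed in; nothing more can be done
None
```

I slid the cover to the plain half by its rib. Then I lifted the magnet out of the +y pocket (on the robot's left), set it on the cap's floor, released it and backed away. I handed the job in shortly after 12.3 s on the robot's clock.

- **Cover:** it moved about 108–109 mm, to roughly case x +55 mm, and looks flat. That is inside the 40–75 mm window but about 2 mm short of the +57 mm rim stop, which is within the camera's accuracy.
- **Magnet:** it sits within about 2 mm of the cap's axis. It touched the cap's floor with about 8 N before I opened the fingers.
- **Cap:** it is upright and did not move by more than about 1 mm.
- **Robot:** the arm was clear of everything at the last look. Among the readings I took, the wrist force never passed about 18 N.

One check failed: the side camera's colour mask for the magnet found nothing. I located the magnet from the top camera, the wrist view of its blue half and the pocket's known position instead, and these agreed to about 1 mm. In the first wrist check, the red mask picked up the screwdriver handle, so I ignored that reading.

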